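# Pin the swing-out instrument tray at the vet's table

## Robot

A 7-joint arm with a two-finger parallel gripper is mounted at the origin on the work surface. World frame = base frame: x ahead of the robot, y to its left, z up, the work surface at z = 0. Lengths are in m, angles in rad, forces in N, time in s.
With the tool pointing down it reaches from about 0.4 to 0.85 m from the base axis. Payload 10.4 kg.
Tool frame: the origin (TCP) lies midway between the tips of the shut fingers; the grasp point (between the pads) lies 19 mm behind it; z points along the fingers, x is the direction in which the jaws open and shut, and the axes are right-handed (so a half turn about z gives the same grasp; the last joint's range is limited). The gripper opens to 85 mm and grips with 20 to 120 N. Pads are 22 mm wide; open, the fingers measure 114 mm over their backs; the gripper's body (76 mm by 85 mm) begins 54 mm behind the grasp point. The pads swing forward as they close: fully open they stand 13 mm farther back than shut.
Start: joints at [-1.249, 0.332, -0.065, 1.46, 0.022, 1.35, -0.088], TCP at [0.211, 0.588, 0.231] pointing down, gripper open.
Joint ranges: [-2.6, 2.6], [-0.5, 2.12], [-1.47, 1.34], [0.16, 2.42], [-1.27, 4.41], [0.06, 2.06], [-2.6, 2.6]. Speed limits (rad/s): [2.22, 2.22, 2.79, 2.79, 3.14, 3.14, 3.14].

## Interface

Orientations are given as a unit quaternion [x, y, z, w].
In Python, from workcell import manip, cams gives the robot as it stands.
- The arm moves only by the tool move_arm, never from a script. Its argument "moves" is a list of rows, each a list of 7 numbers: the turn, a rotation vector about the tool's x, y, z in degrees, then the shift along the tool's x, y, z in m, then the finger opening in m, from 0 to 0.0854. A call has 1 to 10 rows; each row is the pose to reach, as a shift and turn from the pose commanded when the call began, along the tool's axes at that moment; what a row does not reach only later rows make up. A row lasts 1/10 s, in which the tool goes at most 50 mm and 8.59 degrees, less where a joint would pass 70% of its speed; a pose out of reach is approached as far as the arm can. A call with a gripper value outside its range is refused whole. The fingers move at their own pace and stop on an object; "grip_force" is the grip in N (left out, the last holds). Time passes only in rows, so rows that repeat a pose let the fingers close. It gives the time, the measured TCP pose, the force and the opening at its end, in the units of the state.
- manip.get_obs(): the state, without advancing time (a new reading comes with each control period).
- cams.camera(name): name is "scene" or "top" or "wrist"; returns the picture (480x640x3 uint8, red, green, blue); there is no depth.
- cams.camera_params(name): a dict with "fx", "fy", "cx", "cy" (pixels), "dist_coeffs" ([k1, k2, p1, p2, k3] as OpenCV has them; the pictures are not rectified), "xyz" and "rotation" of the camera in the world. Camera axes: x right, y up, looking along -z (the intrinsics and any distortion apply to the point x, -y, -z); pixel columns grow to the right and rows downward; lengths in m; the calibration is good to about 2 mm. A picture is of the moment at which its call begins: read the wrist's pose just before it. camera_params takes no time and is no camera call; for the wrist camera it gives the pose at the moment of the call.
- manip.hand_in(): hands the job in, once; it reports no verdict.
The state is a dict: "clock": time; "joint_pos": joint angles; "joint_velocities": joint speeds; "tau": joint torques, N m; "position": TCP position; "ee_rot": TCP orientation; "ft_force": force on the tool from outside, world axes, zero at the start; "torque": the same for the moment, N m; "grip_width": opening from 0.0 (shut) to 1.0 (fully open).
Only numpy, scipy, OpenCV 4.12 (cv2) and the standard library are available. Lean on these libraries where they do the work, as an engineer would, in place of code of your own. Each camera call takes 0.05 s, during which the arm holds its last target. There are 200 camera calls.

## Task

Lock the swing-out instrument tray: thread the red-headed steel pin down through the blue bracket's two knuckles and the tray arm caught between them, until its head sits fully down on the bracket, and let go. The arm's hole is hidden under the upper knuckle and does not line up yet, so swing the tray until you feel the holes meet. Do not move the jar, vial, tape roll or bowl.

Things in the scene. Friction and masses are not known exactly. Their poses are not given: they have to be found in the camera images.
- bracket: Fixed fixture: dark base plate 100 x 292 x 6 mm with a blue bracket of two level knuckle plates 60 (x) x 56 mm (y -36 to +20): lower one 14-30 mm, upper one 44-64 mm above the table, wall joining them at y -35 to -47. Vertical 13.2 mm holes (1.5 mm chamfers) through both at x = y = 0. Origin: on the table straight under these holes, z up; the pivot post stands at y +200 mm.
- hole (a point): Centre of the upper knuckle's hole at its top face, 64 mm above the table, axes as the bracket's. A pin put in here while the arm's hole is out of line stands with its foot on the arm's flat top (head's underside 94 mm above the table). When the arm's hole comes under it, it drops up to 30 mm and blocks the swing: the push force rises sharply. If it hangs part way, ease off and press its head down.
- pivot (a point): Top of the 24 mm steel pivot post, 82 mm above the table. A flat arm (32-42 mm above the table, 84 mm wide at its end) swings about it, end between the knuckles. Its own hole, 15 mm, 200 mm from the post, starts 10 to 26 mm to the bracket's -x of the knuckle holes: swing it to +x. Light friction (0.22 N m), stays where left, no stop or mark in line; overshoots up to 26 mm, can be pushed back.
- push (a point): Point on the outer face of the tray's -x wall, 130 mm along the arm from the pivot, 62 mm above the table; its +x points squarely into the tray: push that way (about 2 N moves it). The steel tray, 130 (x) x 115 mm, walls 42-74 mm above the table, is clamped on the arm at an unknown angle up to 0.05 rad either way (holds pushes up to 30 N), so its pose does not tell where the arm's hole is.
- pin: Loose steel pin, about 60 g, upright in its stand, foot 6 mm above the table: shank 12 mm dia., 52 mm long, tapered foot (7 mm dia. at the tip, full 6 mm above it); light red plastic head 26 mm dia., 22 mm tall. Origin: centre of the foot's tip, z towards the head; head's underside at 52 mm, top at 74 mm.
- pin_top (a point): Centre of the top face of the pin's red head.
- pin_stand: Fixed grey plastic block 80 x 80 x 30 mm with a 14.5 mm hole, 24 mm deep, in the middle of its top, holding the pin. Origin: centre of its underside.
- jar: Loose glass jar with steel lid, 66 mm dia., 80 mm tall, origin at the centre of its underside. It and the pin stand may have swapped places.
- vial: Loose small amber bottle, 40 mm dia., 70 mm tall, origin at the centre of its underside.
- tape: Loose roll of paper tape, 70 mm outside dia., 25 mm tall, lying flat, origin at the centre of its underside.
- bowl: Loose steel bowl, 110 mm dia., 40 mm tall, origin at the centre of its underside.

How it is judged:
At the end, for the whole second after the job is handed in: The pin stands upright (within 0.12 rad) in the knuckle holes (foot within 5 mm and head within 6 mm of the hole's axis), its head down on the upper knuckle (within 3.5 mm), at rest and released (z of pin_top in the frame of bracket below 0.0895 m and z of pin in the frame of bracket below 0.0155 m and horizontal distance between pin and hole below 0.005 m and horizontal distance between pin_top and hole below 0.006 m and angle between pin's own z axis and vertical below 0.12 rad and linear speed of pin below 0.02 m/s); the robot touches nothing.
It fails at once if the jar, vial, tape roll or bowl is moved by more than 30 mm (distance of any of jar, vial, tape, bowl from where it was at the start of the episode above 0.03 m).
It also fails if it takes over 58 s, if anything falls off the work surface, if the arm or the gripper's body presses on something with over 40 N, if the wrist force passes 120 N, or if a joint passes its speed limit or range.

## Working session

There is one attempt and no reset: what is moved stays moved. The work goes in short steps, Python scripts to look and compute and a tool call to move; the robot and the scene stay as the last step left them, time stands still between calls to the robot, and variables do not carry over. Pictures are saved under pics/ and viewed, about 8 in all and at most 12, crops included, and the job is handed in when it is done.

Besides the shell and the picture viewer there is one more tool, called after "Call:" as name(argument=value, ...) on one line, values as JSON. move_arm: Moves the arm, as the interface text tells. Its arguments: {"type":"object","properties":{"moves":{"type":"array","items":{"type":"array","items":{"type":"number"}}},"grip_force":{"type":"number"}},"required":["moves"]}

```bash
ls; mkdir -p pics
cat > h.py <<'E'
import numpy as np, cv2
from workcell import manip, cams
from scipy.spatial.transform import Rotation as R
def rot(p):
    r=np.array(p["rotation"],float)
    return r if r.shape==(3,3) else R.from_quat(r).as_matrix()
def K(p): return np.array([[p["fx"],0,p["cx"]],[0,p["fy"],p["cy"]],[0,0,1.]])
def ray(p,uv):
    n=cv2.undistortPoints(np.array(uv,float).reshape(-1,1,2),K(p),np.array(p["dist_coeffs"],float)).reshape(-1,2)
    d=np.c_[n[:,0],-n[:,1],-np.ones(len(n))]@rot(p).T
    return np.array(p["xyz"],float),d
def onz(p,uv,z):
    o,d=ray(p,uv); return o+d*((z-o[2])/d[:,2])[:,None]
def tri(rs):
    A=np.zeros((3,3));b=np.zeros(3)
    for o,d in rs:
        d=d/np.linalg.norm(d);M=np.eye(3)-np.outer(d,d);A+=M;b+=M@o
    x=np.linalg.solve(A,b); res=[np.linalg.norm((np.eye(3)-np.outer(d,d)/(d@d))@(x-o)) for o,d in rs]
    return x,res
def proj(p,X):
    c=(np.atleast_2d(X)-np.array(p["xyz"]))@rot(p)
    c=c*[1,-1,-1]
    return cv2.projectPoints(c,np.zeros(3),np.zeros(3),K(p),np.array(p["dist_coeffs"],float))[0].reshape(-1,2)
def snap(n,f):
    p=cams.camera_params(n); im=cams.camera(n)
    cv2.imwrite(f"pics/{f}.png",im[:,:,::-1]); return p,im
E
python3 - <<'E'
from h import *
print(manip.get_obs())
for n in("scene","top","wrist"):
    p,im=snap(n,n+"0"); print(n,p)
E
```

```text
pics
{'clock': 0.0, 'joint_pos': array([-1.24858413,  0.33285547, -0.06469583,  1.46094374,  0.02160569,
        1.34989789, -0.08852015]), 'joint_velocities': array([ 3.17312998e-03, -1.51278465e-03,  1.39524598e-03,  1.94309784e-03,
        1.17948678e-03, -4.44493865e-04, -2.99113557e-06]), 'tau': array([-2.00890140e-04, -6.25442433e+01,  4.88836784e-02, -3.91604125e+01,
        1.61412108e-02,  1.01354532e-02, -1.05597557e-06]), 'position': array([0.21114479, 0.58785497, 0.23052501]), 'ee_rot': array([ 8.17930613e-01,  5.75316449e-01, -5.54404645e-04,  4.34487164e-04]), 'ft_force': array([ 0.50605927,  0.01081736, -0.09942284]), 'torque': array([ 0.01635296,  0.01336824, -0.00351184]), 'grip_width': 0.9963879651467563}
scene {'fx': 433.403547534728, 'fy': 433.403547534728, 'cx': 320.2273325759085, 'cy': 234.10727780648565, 'dist_coeffs': array([0.02808722, 0.        , 0.        , 0.        , 0.        ]), 'xyz': array([ 1.12526239, -0.23679984,  0.7479083 ]), 'rotation': array([0.31681309, 0.17942079, 0.45934226, 0.81021129])}
top {'fx': 461.4244013731538, 'fy': 461.4244013731538, 'cx': 314.1785326668293, 'cy': 246.06661092656677, 'dist_coeffs': array([-0.06093446,  0.        ,  0.        ,  0.        ,  0.        ]), 'xyz': array([0.53607501, 0.09251468, 1.04062256]), 'rotation': array([ 0.01996341, -0.02257879, -0.70020896,  0.71330153])}
wrist {'fx': 393.93669182380125, 'fy': 393.93669182380125, 'cx': 317.07449951821656, 'cy': 239.34793301104565, 'dist_coeffs': array([-0.0872515,  0.       ,  0.       ,  0.       ,  0.       ]), 'xyz': array([0.14096504, 0.61265952, 0.37289961]), 'rotation': array([-0.12127526, -0.08496569,  0.56945979,  0.80857201])}
```

View pics/scene0.png

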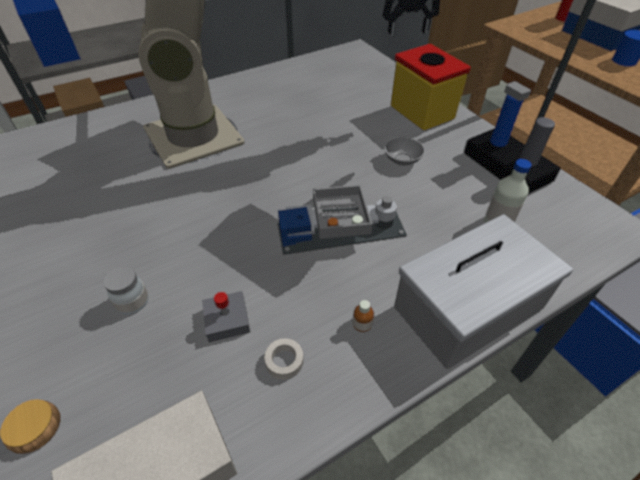

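View pics/top0.png

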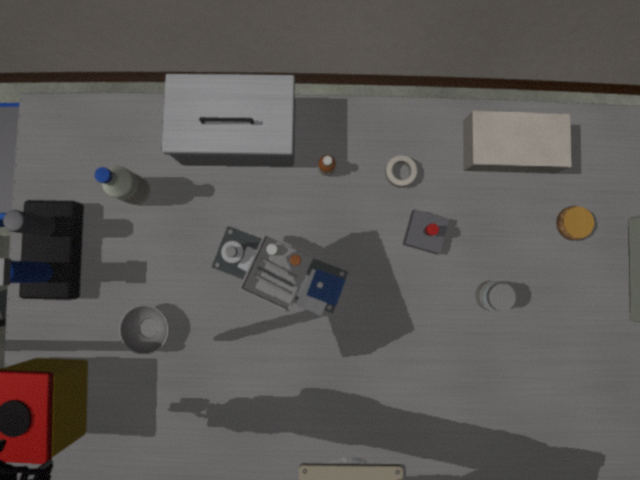

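The scene view shows the pin with its red head at (221,299) on the grey stand, the bracket at (295,225), the tray at (342,212) and the pivot post at (385,208). In the top view the pin head is at (432,230), the bracket hole near (320,288), and the post near (232,252).

```bash
cat >> h.py <<'E'
def red(im,roi=None):
    h=cv2.cvtColor(im,cv2.COLOR_RGB2HSV); m=(((h[...,0]<6)|(h[...,0]>174))&(h[...,1]>150)&(h[...,2]>60)).astype(np.uint8)
    if roi: q=np.zeros_like(m);a,b,c,d=roi;q[b:d,a:c]=1;m*=q
    n,l,s,c=cv2.connectedComponentsWithStats(m); i=1+np.argmax(s[1:,4]); return c[i],s[i],(l==i)
E
python3 - <<'E'
from h import *
t=cv2.imread('pics/top0.png')[:,:,::-1];s=cv2.imread('pics/scene0.png')[:,:,::-1]
pt=cams.camera_params("top");ps=cams.camera_params("scene")
ct,st,_=red(t,(400,200,460,260));cs,ss,_=red(s,(200,280,245,320))
print(ct,st,cs,ss)
o,d=ray(pt,ct);o2,d2=ray(ps,cs);x,r=tri([(o,d[0]),(o2,d2[0])]);print("pin head",x,r)
print(onz(pt,[ct],.074)) 
a=cv2.resize(t[215:325,205:365],None,fx=5,fy=5,interpolation=3)
b=cv2.resize(s[180:260,270:410],None,fx=5,fy=5,interpolation=3)
cv2.imwrite('pics/c1.png',np.clip(a[:,:,::-1]*1.7,0,255)); 
print(onz(pt,[(323,289),(232,250)],.064))
E
```

```text
[431.92727273 229.23636364] [426 224  13  11 110] [220.98148148 299.82098765] [214 293  14  15 162]
pin head [ 0.63534294 -0.15979445  0.06856597] [np.float64(0.0004218687495351845), np.float64(0.00042186874953532773)]
[[ 0.63462582 -0.15877971  0.074     ]]
[[0.5045566  0.06916388 0.064     ]
 [0.58333159 0.26362793 0.064     ]][ WARN:0@0.560] global loadsave.cpp:1063 imwrite_ Unsupported depth image for selected encoder is fallbacked to CV_8U.
```

View pics/c1.png

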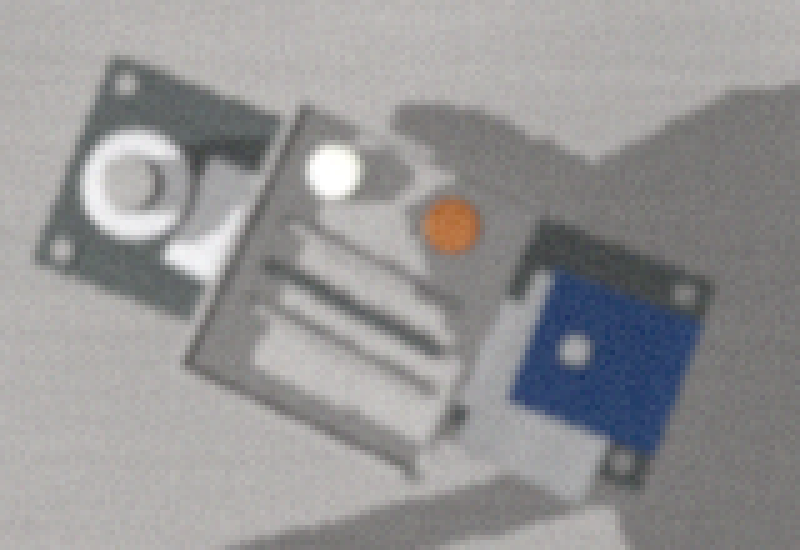

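The crop shows the knuckle hole at crop (575,348), which is top pixel (319.6,284.2), with the bright arm steel under it. The post top is at crop (138,185). The arm's end sticks out on the lower (−x) side. The tool's x axis already lies along the bracket's y. I'll move over the hole for wrist views.

Call:
move_arm(moves=[[0,0,0,-0.05,0.05,0,0.085],[0,0,0,-0.08,0.09,0,0.085],[0,0,0,-0.12,0.13,0,0.085],[0,0,0,-0.155,0.165,0,0.085],[0,0,0,-0.19,0.2,0,0.085],[0,0,0,-0.225,0.235,0,0.085],[0,0,0,-0.26,0.27,0,0.085],[0,0,0,-0.295,0.3,0,0.085],[0,0,0,-0.33,0.34,0,0.085],[0,0,0,-0.36,0.37,0,0.085]])

```text
clock: 1.15
position: [0.4309, 0.1373, 0.2314]
ee_rot: [0.818, 0.575, 0.0, -0.0]
ft_force: [1.7, 1.0, 0.6]
grip_width: 0.997
```

Call:
move_arm(moves=[[0,0,0,-0.01,0.01,0,0.085],[0,0,0,-0.01,0.01,0,0.085],[0,0,0,-0.01,0.01,0,0.085]])

```text
clock: 1.45
position: [0.4362, 0.1271, 0.2312]
ee_rot: [0.818, 0.575, -0.0, -0.0]
ft_force: [-0.2, 0.4, -0.2]
grip_width: 0.997
```

Run:
```python
from h import *
o=manip.get_obs(); print(o["clock"],o["position"],R.from_quat(o["ee_rot"]).as_matrix().round(3),o["joint_pos"].round(2))
p,im=snap("wrist","w1"); np.savez("w1.npz",**{k:np.array(v) for k,v in p.items()})
print(p["xyz"]); print(proj(p,[[.5045,.069,.064],list(o["position"])])); print(onz(p,[(320,240)],.064))
```

```text
1.45 [0.43619927 0.12709727 0.23116512] [[ 0.338  0.941 -0.   ]
 [ 0.941 -0.338  0.   ]
 [ 0.    -0.    -1.   ]] [-0.74 -0.07  0.34  1.9   0.02  1.3   0.82]
[0.36602714 0.15163544 0.37349798]
[[281.07676611 309.11007769]
 [318.15050581 312.67810624]]
[[0.45653444 0.122038   0.064     ]]
```

View pics/w1.png

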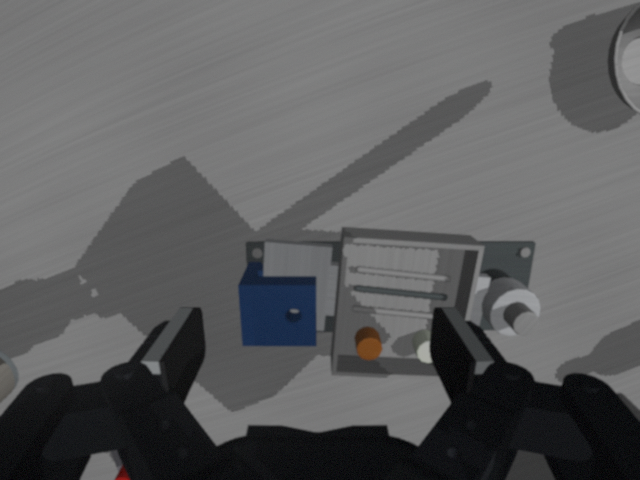

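The wrist view shows the knuckle hole at (294,312), the bracket's top face spanning x 240–317 and y 277–346, the tray's −x wall along y≈230–245 from x 343 to 483, and the post top near (522,320). I'll take a second view from another place.

Call:
move_arm(moves=[[0,0,0,-0.03,0,0,0.085],[0,0,0,-0.07,0.0,0,0.085],[0,0,0,-0.1,0.0,0,0.085],[0,0,0,-0.1,0.0,0,0.085],[0,0,0,-0.1,0.0,0,0.085]])

```text
clock: 2.0
position: [0.4026, 0.0335, 0.2315]
ee_rot: [0.818, 0.576, 0.0, -0.0]
ft_force: [-0.1, 0.1, 0.8]
grip_width: 0.995
```

```bash
cat >> h.py <<'E'
def load(f):
    p={k:v for k,v in np.load(f+".npz").items()}; return p,cv2.imread(f"pics/{f}.png")[:,:,::-1]
def blue(im):
    h=cv2.cvtColor(np.ascontiguousarray(im),cv2.COLOR_RGB2HSV); return ((h[...,0]>100)&(h[...,0]<130)&(h[...,1]>140)&(h[...,2]>35)).astype(np.uint8)
def hole(im):
    b=blue(im); b=b*(cv2.connectedComponents(b)[1]>0)
    cs,hi=cv2.findContours(b,cv2.RETR_CCOMP,cv2.CHAIN_APPROX_NONE)
    out=[]
    for c,q in zip(cs,hi[0]):
        if q[3]>=0 and cv2.contourArea(c)>20: m=cv2.minAreaRect(c); e=cv2.fitEllipse(c); out.append((e[0],e[1],cv2.contourArea(c),cv2.boundingRect(c)))
    return out
E
python3 - <<'E'
from h import *
p,im=snap("wrist","w2"); np.savez("w2.npz",**{k:np.array(v) for k,v in p.items()})
p1,i1=load("w1")
print(hole(i1));print(hole(im)); t=cv2.imread('pics/top0.png')[:,:,::-1]; print(hole(t))
a=cv2.resize(i1[220:385,230:550],None,fx=2.5,fy=2.5,interpolation=3); b=cv2.resize(im[220:385,300:620],None,fx=2.5,fy=2.5,interpolation=3)
cv2.imwrite("pics/c2.png",np.clip(np.vstack([a,b])[:,:,::-1]*1.5,0,255).astype(np.uint8)[:600])
print(p["xyz"], proj(p,[[.5045,.069,.064]]))
E
```

```text
[((293.7411193847656, 311.2057800292969), (9.177728652954102, 13.148054122924805), 90.5, (287, 307, 14, 11))]
[((403.0310974121094, 310.1104736328125), (6.712746620178223, 11.036723136901855), 56.0, (398, 306, 11, 9))]
[((319.9107971191406, 284.3875732421875), (11.563725471496582, 12.76016616821289), 110.5, (313, 277, 15, 15))]
[0.33228849 0.05784693 0.37377398] [[394.60485178 308.6590727 ]]
```

View pics/c2.png

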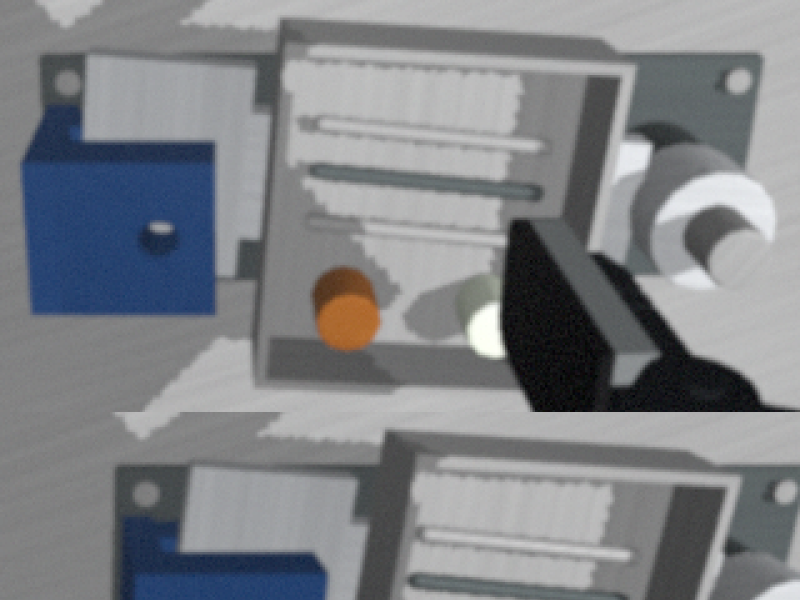

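The crop shows the hole's full ellipse at crop (159,237), pixel (293.6,314.8). The blue mask caught only its bright part. I'll refit on the colour difference from the face, and get the post and the tray edges too.

```bash
cat >> h.py <<'E'
def hole2(im,g,r=11,th=14):
    u,v=map(int,g); f=im[v-r:v+r+1,u-r:u+r+1].astype(float); q=cv2.resize(f,None,fx=8,fy=8,interpolation=cv2.INTER_CUBIC)
    ring=np.r_[f[0],f[-1],f[:,0],f[:,-1]]; d=np.linalg.norm(q-np.median(ring,0),axis=2)
    m=(d>th).astype(np.uint8); m=cv2.morphologyEx(m,cv2.MORPH_OPEN,np.ones((9,9)))
    m=cv2.morphologyEx(m,cv2.MORPH_CLOSE,np.ones((17,17)))
    n,l,s,c=cv2.connectedComponentsWithStats(m); k=1+np.argmin(np.linalg.norm(c[1:]-8*r,axis=1))
    cs=cv2.findContours((l==k).astype(np.uint8),0,1)[0]; e=cv2.fitEllipse(cv2.convexHull(cs[0]))
    return np.array([u-r+(e[0][0]+.5)/8-.5,v-r+(e[0][1]+.5)/8-.5]),np.array(e[1])/8
E
python3 - <<'E'
from h import *
p1,i1=load("w1");p2,i2=load("w2");t=cv2.imread('pics/top0.png')[:,:,::-1];pt=cams.camera_params("top");ps=cams.camera_params("scene")
rs=[]
for p,i,g,n in((p1,i1,(294,314),"w1"),(p2,i2,(402,313),"w2"),(pt,t,(320,284),"top")):
    for th in(10,14,20):
        c,e=hole2(i,g,th=th); print(n,th,c.round(2),e.round(1),onz(p,[c],.064).round(4))
    c,e=hole2(i,g); o,d=ray(p,[c]); rs.append((o,d[0]))
print(tri(rs[:2]),tri(rs))
for p,i in((p1,i1),(p2,i2)):
    b=blue(i); cs=max(cv2.findContours(b,0,2)[0],key=cv2.contourArea); print(cv2.approxPolyDP(cs,3,True)[:,0].tolist())
E
```

```text
w1 10 [292.9  315.17] [15.9 17.5] [[0.5135 0.0766 0.064 ]]
w1 14 [292.9  314.83] [14.8 16.7] [[0.5132 0.0767 0.064 ]]
w1 20 [293.05 314.65] [14.1 15.6] [[0.513  0.0769 0.064 ]]
w2 10 [405.62 314.34] [15.6 17.8] [[0.5132 0.0767 0.064 ]]
w2 14 [405.33 314.18] [14.8 16.7] [[0.513  0.0765 0.064 ]]
w2 20 [405.24 314.08] [13.9 15.9] [[0.5129 0.0764 0.064 ]]
top 10 [319.44 284.64] [7.9 8.4] [[0.5136 0.0768 0.064 ]]
top 14 [319.46 284.62] [7.6 8. ] [[0.5136 0.0768 0.064 ]]
top 20 [319.49 284.57] [7.3 7.5] [[0.5138 0.0767 0.064 ]]
(array([0.51362355, 0.07650539, 0.06296227]), [np.float64(2.8707449173941007e-05), np.float64(2.8707449174044986e-05)]) (array([0.51359222, 0.07660178, 0.0630373 ]), [np.float64(8.871722619353782e-05), np.float64(9.949142388413671e-05), np.float64(0.00017623489075692985)])
[[250, 264], [258, 273], [255, 276], [252, 270], [253, 274], [248, 274], [255, 279], [246, 276], [240, 285], [244, 344], [313, 344], [312, 282], [308, 283], [311, 280], [307, 279], [305, 284], [290, 280], [289, 284], [286, 278], [279, 283], [278, 278], [267, 278], [262, 282], [260, 268]]
[[351, 263], [350, 267], [355, 267], [350, 271], [353, 287], [349, 293], [353, 344], [423, 343], [429, 289], [424, 278], [367, 277], [369, 265], [356, 263], [356, 270]]
```

All three views put the hole at (0.5133, 0.0767), with a triangulated height of 63 mm. Next is the pin.

Call:
move_arm(moves=[[0,0,0,-0.02,0.03,0,0.085],[0,0,0,-0.03,0.07,0,0.085],[0,0,0,-0.05,0.11,0,0.085],[0,0,0,-0.06,0.15,0,0.085],[0,0,0,-0.07,0.19,0,0.085],[0,0,0,-0.07,0.2,0,0.085],[0,0,0,-0.07,0.2,0,0.085],[0,0,0,-0.07,0.2,0,0.085]])

```text
clock: 2.85
position: [0.5671, -0.0995, 0.2307]
ee_rot: [0.817, 0.576, -0.0, -0.0]
ft_force: [0.4, -0.2, -0.1]
grip_width: 0.991
```

Run:
```python
from h import *
p,im=snap("wrist","w3"); np.savez("w3.npz",**{k:np.array(v) for k,v in p.items()})
print(red(im)[:2],proj(p,[[.6353,-.1598,.069]]))
```

```text
(array([278.79805353, 314.4622871 ]), array([264, 297,  30,  35, 822], dtype=int32)) [[278.07722856 312.81140431]]
```

Call:
move_arm(moves=[[0,0,0,-0.03,0.01,0,0.085],[0,0,0,-0.06,0.02,0,0.085],[0,0,0,-0.06,0.02,0,0.085],[0,0,0,-0.06,0.02,0,0.085]])

```text
clock: 3.3
position: [0.5654, -0.1639, 0.2317]
ee_rot: [0.818, 0.575, 0.001, -0.0]
ft_force: [-0.3, 0.3, -0.3]
grip_width: 0.997
```

Run:
```python
from h import *
o=manip.get_obs()
p,im=snap("wrist","w4"); np.savez("w4.npz",**{k:np.array(v) for k,v in p.items()})
p3,i3=load("w3"); print(red(im)[:2],o["position"],o["joint_pos"].round(2))
a=cv2.resize(i3[200:400,200:500],None,fx=2,fy=2,interpolation=3); b=cv2.resize(im[200:400,200:500],None,fx=2,fy=2,interpolation=3)
cv2.imwrite("pics/c3.png",np.clip(np.vstack([a[:300],b[:300]])[:,:,::-1]*1.0,0,255).astype(np.uint8)[:600])
cv2.imwrite("pics/c3.png",cv2.resize(np.hstack([i3[200:400,150:500],im[200:400,150:500]])[:,:,::-1],(800,229)))
```

```text
(array([350.90842491, 292.48962149]), array([337, 275,  30,  35, 819], dtype=int32)) [ 0.56543776 -0.1638523   0.23167021] [-0.37  0.29  0.71  1.59 -0.19  1.33  1.59]
```

View pics/c3.png

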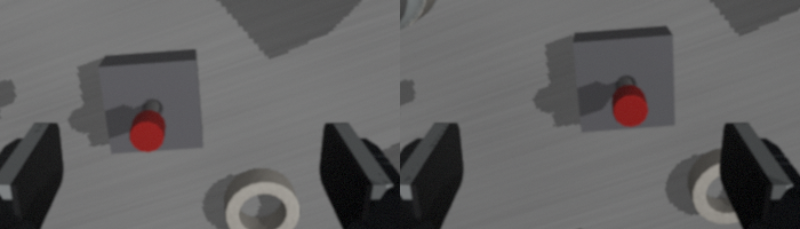

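Both views show the red head, in w3 at (278.8,314) and in w4 at (351,292), with the tape roll well to the side. I'll measure the top face from the brightness step and the rim extents.

Run:
```python
from h import *
rs=[];rb=[]
pt=cams.camera_params("top");t=cv2.imread('pics/top0.png')[:,:,::-1]
for f in("w3","w4"):
    p,im=load(f); c,s,m=red(im)
    ys,xs=np.nonzero(m); 
    # rows' brightness profile
    print(f,[int(np.median(im[y,xs[ys==y],0])) for y in range(s[1],s[1]+s[3])])
    h=cv2.convexHull(np.c_[xs,ys].astype(np.int32))[:,0]
    # lower half of hull = top rim, fit ellipse on points below widest row
    cs=cv2.findContours(m.astype(np.uint8),0,1)[0][0][:,0]
    wid=[np.sum(ys==y) for y in range(s[1],s[1]+s[3])]; print(wid)
    X=onz(p,cs,.080); cam=p["xyz"]; low=cs[:,1]>s[1]+s[3]-16
    # circle fit on rim points in plane z=.080
    A=np.c_[2*X[low,:2],np.ones(low.sum())]; q=np.linalg.lstsq(A,(X[low,:2]**2).sum(1),rcond=None)[0]
    r=np.sqrt(q[2]+q[0]**2+q[1]**2); print("circle z80",q[:2].round(4),r.round(4))
    cpx=proj(p,[[q[0],q[1],.08]]); o,d=ray(p,cpx); rs.append((o,d[0]))
    o,d=ray(p,[c]);rb.append((o,d[0]))
print(tri(rs));print("blob",tri(rb))
ct,st,mt=red(t,(400,200,460,260)); cs=cv2.findContours(mt.astype(np.uint8),0,1)[0][0]; print(cv2.minEnclosingCircle(cs)); print(onz(pt,[ct],.080),onz(pt,[ct],.074))
```

```text
w3 [76, 80, 82, 84, 86, 88, 88, 88, 94, 97, 108, 126, 138, 140, 139, 140, 140, 139, 140, 139, 140, 139, 139, 139, 138, 138, 139, 138, 138, 138, 138, 137, 137, 136, 135]
[np.int64(6), np.int64(10), np.int64(15), np.int64(17), np.int64(19), np.int64(21), np.int64(23), np.int64(23), np.int64(25), np.int64(25), np.int64(26), np.int64(27), np.int64(28), np.int64(28), np.int64(29), np.int64(29), np.int64(28), np.int64(29), np.int64(29), np.int64(29), np.int64(29), np.int64(29), np.int64(29), np.int64(29), np.int64(29), np.int64(28), np.int64(27), np.int64(26), np.int64(25), np.int64(24), np.int64(22), np.int64(20), np.int64(18), np.int64(14), np.int64(7)]
circle z80 [ 0.6353 -0.1588] 0.0117
w4 [75, 71, 74, 76, 77, 76, 77, 88, 95, 115, 130, 134, 133, 133, 133, 133, 133, 133, 133, 133, 133, 133, 132, 132, 132, 132, 132, 132, 131, 131, 131, 131, 131, 129, 125]
[np.int64(6), np.int64(13), np.int64(15), np.int64(18), np.int64(19), np.int64(21), np.int64(23), np.int64(23), np.int64(24), np.int64(23), np.int64(25), np.int64(25), np.int64(26), np.int64(27), np.int64(28), np.int64(29), np.int64(29), np.int64(29), np.int64(29), np.int64(29), np.int64(29), np.int64(29), np.int64(30), np.int64(29), np.int64(29), np.int64(28), np.int64(27), np.int64(26), np.int64(25), np.int64(24), np.int64(23), np.int64(19), np.int64(17), np.int64(14), np.int64(9)]
circle z80 [ 0.6356 -0.1594] 0.0116
(array([ 0.63655671, -0.15950688,  0.07772908]), [np.float64(0.00013294257551987448), np.float64(0.00013294257552020602)])
blob (array([ 0.63601832, -0.1591421 ,  0.0714041 ]), [np.float64(0.00012938489145034393), np.float64(0.00012938489145052445)])
((432.0, 229.5), 6.18475866317749)
[[ 0.6340141  -0.15721988  0.08      ]] [[ 0.63462582 -0.15877971  0.074     ]]
```

Call:
move_arm(moves=[[0,0,0,0.014,0.032,0,0.085],[0,0,0,0.028,0.064,0.03,0.085],[0,0,0,0.028,0.064,0.07,0.085],[0,0,0,0.028,0.064,0.11,0.085],[0,0,0,0.028,0.064,0.14,0.06],[0,0,0,0.028,0.064,0.165,0.05],[0,0,0,0.028,0.064,0.18,0.045],[0,0,0,0.028,0.064,0.18,0.045],[0,0,0,0.028,0.064,0.18,0.045]])

```text
clock: 4.25
position: [0.6362, -0.1591, 0.0524]
ee_rot: [0.818, 0.576, 0.001, 0.0]
ft_force: [0.5, -0.2, 0.5]
grip_width: 0.529
```

Run:
```python
from h import *
o=manip.get_obs(); p,im=snap("wrist","w5"); c,s,m=red(im); print(o["position"],o["grip_width"],o["ft_force"]); print(c,s)
T=R.from_quat(o["ee_rot"]).as_matrix()
print("pin in tool",(np.array([.6355,-.1592,.08])-o["position"])@T)
```

```text
[ 0.63623566 -0.15905381  0.05237963] 0.5293444721556054 [ 0.48063865 -0.1850282   0.46522124]
[316.56479652 336.74555512] [ 281  293   73   87 5062]
pin in tool [-0.00036898 -0.00061406 -0.02762127]
```

View pics/w5.png

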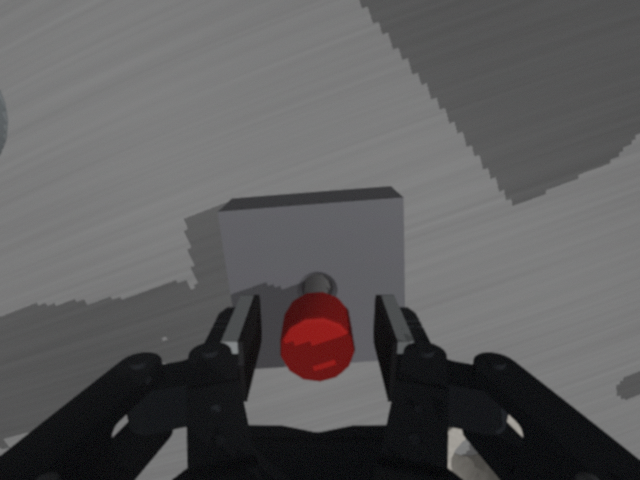

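The red head (317,337) sits centred between the pads. Close, then lift.

Call:
move_arm(moves=[[0,0,0,0,0,0,0.02],[0,0,0,0,0,0,0.015],[0,0,0,0,0,0,0.015],[0,0,0,0,0,0,0.015],[0,0,0,0,0,0,0.015]], grip_force=50)

```text
clock: 4.8
position: [0.6366, -0.1598, 0.0528]
ee_rot: [0.818, 0.575, 0.001, 0.001]
ft_force: [1.7, 0.9, 6.5]
grip_width: 0.29
```

Call:
move_arm(moves=[[0,0,0,0,0,-0.02,0.015],[0,0,0,0,0,-0.05,0.015],[0,0,0,0,0,-0.09,0.015],[0,0,0,0,0,-0.12,0.015],[0,0,0,0,0,-0.12,0.015],[0,0,0,0,0,-0.12,0.015]])

```text
clock: 5.4
position: [0.6358, -0.1597, 0.1719]
ee_rot: [0.818, 0.575, 0.001, 0.0]
ft_force: [0.4, 0.9, -0.8]
grip_width: 0.286
```

Run:
```python
from h import *
o=manip.get_obs(); p,im=snap("wrist","w6"); c,s,m=red(im); print(o["position"],o["grip_width"]*85,o["ft_force"]); print(c,s)
T=R.from_quat(o["ee_rot"]).as_matrix(); print(T.round(3))
d=np.array([.5133,.0767,0])-o["position"]; print("to hole in tool",(d@T).round(4), "yaw of hole->pivot")
print(proj(p,[o["position"]-T[:,2]*.0286]))
cv2.imwrite("pics/c6.png",cv2.resize(im[200:440,200:440][:,:,::-1],None,fx=2.5,fy=2.5,interpolation=3))
```

```text
[ 0.63581037 -0.15966187  0.17188101] 24.33099435618381 [ 0.38158053  0.86019454 -0.78714833]
[316.46707317 335.6097561 ] [ 281  291   73   87 4920]
[[ 0.338  0.941  0.001]
 [ 0.941 -0.338  0.   ]
 [ 0.001  0.001 -1.   ]]
to hole in tool [ 0.1809 -0.1954  0.1718] yaw of hole->pivot
[[318.43596884 352.78061309]]
```

View pics/c6.png

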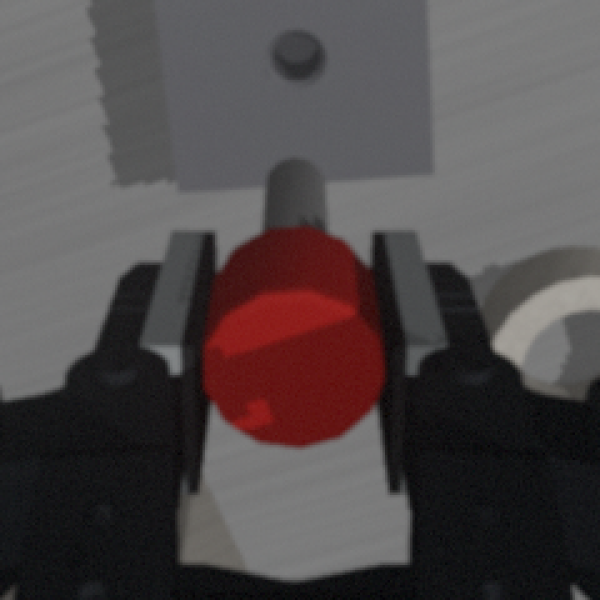

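The pin hangs straight in the pads, with its head's rim centre near pixel (318,347) and the empty stand hole behind it. I'll carry it over the hole and check its tilt and offset there.

Call:
move_arm(moves=[[0,0,0,0.03,-0.032,0,0.015],[0,0,0,0.06,-0.065,0,0.015],[0,0,0,0.09,-0.098,0,0.015],[0,0,0,0.12,-0.13,0,0.015],[0,0,0,0.15,-0.162,0,0.015],[0,0,0,0.181,-0.195,0,0.015],[0,0,0,0.181,-0.195,0.02,0.015],[0,0,0,0.181,-0.195,0.04,0.015],[0,0,0,0.181,-0.195,0.04,0.015],[0,0,0,0.181,-0.195,0.04,0.015]])

```text
clock: 6.45
position: [0.5128, 0.0762, 0.1309]
ee_rot: [0.818, 0.575, -0.001, -0.0]
ft_force: [-0.2, 0.5, -0.5]
grip_width: 0.283
```

Run:
```python
from h import *
o=manip.get_obs(); T=R.from_quat(o["ee_rot"]).as_matrix(); P=o["position"]; print(P,o["ft_force"],((np.array([.5133,.0767,0])-P)@T).round(4))
p,im=snap("wrist","w7"); c,s,m=red(im); print(c,s)
ys,xs=np.nonzero(m); cs=cv2.findContours(m.astype(np.uint8),0,1)[0]; cs=max(cs,key=len)[:,0]
low=cs[:,1]>s[1]+s[3]-35
for h in(.0275,.0285,.03):
    X=onz(p,cs,P[2]+h); A=np.c_[2*X[low,:2],np.ones(low.sum())]; q=np.linalg.lstsq(A,(X[low,:2]**2).sum(1),rcond=None)[0]
    print(h,"r",np.sqrt(q[2]+q[0]**2+q[1]**2),"head centre off tool",((np.r_[q[:2],P[2]]-P)@T).round(4))
pt,t=snap("top","t7"); ps,sc=snap("scene","s7")
f=P-T[:,2]*(-.0464); print(proj(p,[f]),proj(ps,[f]),proj(pt,[f]))
a=cv2.resize(im[170:430,220:420],None,fx=2.3,fy=2.3,interpolation=3)[:598,:440]
u,v=proj(ps,[f])[0].astype(int); b=cv2.resize(sc[v-45:v+25,u-22:u+22],None,fx=8,fy=8,interpolation=3)[:598]
H=max(a.shape[0],b.shape[0]); z=np.zeros((H,a.shape[1]+b.shape[1],3),np.uint8); z[:a.shape[0],:a.shape[1]]=a; z[:b.shape[0],a.shape[1]:]=b
cv2.imwrite("pics/c7.png",np.clip(z[:,:,::-1]*1.4,0,255).astype(np.uint8)); print(z.shape,u-22,v-45)
```

```text
[0.51276107 0.07620323 0.13086526] [-0.2388537   0.50491587 -0.5343929 ] [0.0008 0.0005 0.1309]
[316.86743912 335.23939513] [ 281  291   73   87 5092]
0.0275 r 0.012225797439746729 head centre off tool [-0.0005 -0.0017  0.    ]
0.0285 r 0.012119395999102781 head centre off tool [-0.0005 -0.0024  0.    ]
0.03 r 0.011959793838099727 head centre off tool [-0.0005 -0.0033  0.    ]
[[317.87516074 270.27244108]] [[299.15939493 209.34678373]] [[319.91540592 285.31865057]]
(598, 792, 3) 277 164
```

View pics/c7.png

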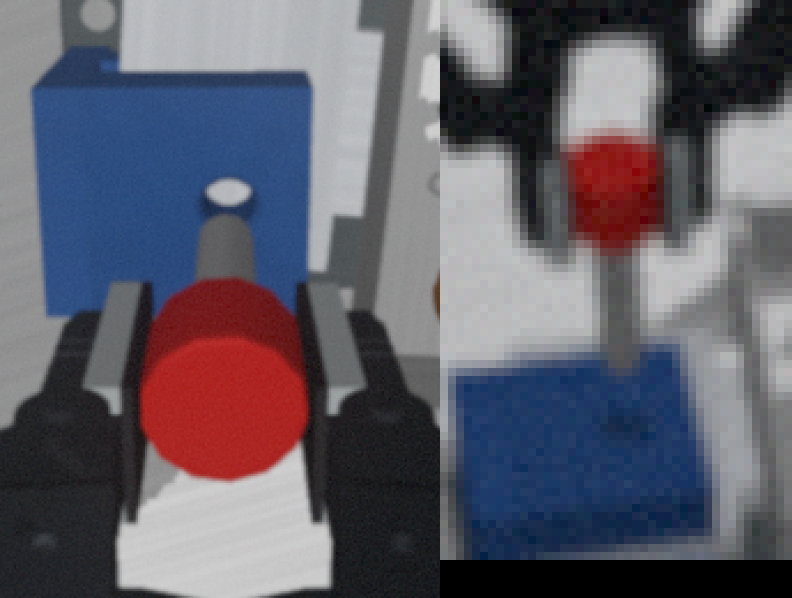

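The wrist crop shows the foot's tip edge at crop (227,213), as expected within about 0.5 mm. The head is about 1–2 mm back (a slight tilt), and the hole is directly in line. The scene crop shows the pin upright. The chamfer covers this error, so I'll lower it in steps and watch the force.

Call:
move_arm(moves=[[0,0,0,0.001,0.001,0.0,0.015],[0,0,0,0.001,0.001,0.01,0.015],[0,0,0,0.001,0.001,0.02,0.015],[0,0,0,0.001,0.001,0.025,0.015],[0,0,0,0.001,0.001,0.028,0.015],[0,0,0,0.001,0.001,0.028,0.015]])

```text
clock: 7.2
position: [0.5142, 0.077, 0.1027]
ee_rot: [0.818, 0.575, -0.0, -0.0]
ft_force: [-1.0, -1.1, -0.2]
grip_width: 0.291
```

Call:
move_arm(moves=[[0,0,0,0,0,0.004,0.015],[0,0,0,0,0,0.008,0.015],[0,0,0,0,0,0.011,0.015],[0,0,0,0,0,0.011,0.015],[0,0,0,0,0,0.011,0.015]])

```text
clock: 7.7
position: [0.5144, 0.0771, 0.0922]
ee_rot: [0.818, 0.575, -0.0, -0.0]
ft_force: [0.2, -1.3, -1.4]
grip_width: 0.287
```

Call:
move_arm(moves=[[0,0,0,0,0,0.002,0.015],[0,0,0,0,0,0.003,0.015],[0,0,0,0,0,0.003,0.03],[0,0,0,0,0,0.003,0.045],[0,0,0,0,0,0.003,0.045],[0,0,0,0,0,-0.01,0.045],[0,0,0,0,0,-0.04,0.045],[0,0,0,0,0,-0.07,0.045],[0,0,0,0,0,-0.08,0.045],[0,0,0,0,0,-0.08,0.045]])

```text
clock: 8.7
position: [0.5155, 0.0775, 0.1743]
ee_rot: [0.818, 0.575, 0.002, 0.0]
ft_force: [-1.0, -0.0, -0.5]
grip_width: 0.526
```

Run:
```python
from h import *
o=manip.get_obs(); T=R.from_quat(o["ee_rot"]).as_matrix(); P=o["position"]; print(P,o["ft_force"])
p,im=snap("wrist","w8"); c,s,m=red(im); print(c,s); pt,t=snap("top","t8"); ps,sc=snap("scene","s8")
cs_,ss,_=red(sc,(250,160,350,250)); print(cs_,ss, proj(ps,[[.5133,.0767,.105]]))
o1,d1=ray(p,[c]);o2,d2=ray(ps,[cs_]);print(tri([(o1,d1[0]),(o2,d2[0])]))
cs=max(cv2.findContours(m.astype(np.uint8),0,1)[0],key=len)[:,0]; low=cs[:,1]>s[1]+s[3]-20
X=onz(p,cs,.116); A=np.c_[2*X[low,:2],np.ones(low.sum())]; q=np.linalg.lstsq(A,(X[low,:2]**2).sum(1),rcond=None)[0];print("head top",q[:2])
# tray -x wall
p1,i1=load("w1"); np.savez("w8.npz",**{k:np.array(v) for k,v in p.items()})
print(onz(p1,[(343,230),(483,245.5),(522,323)],.074))
cv2.imwrite("pics/c8.png",np.clip(cv2.resize(im,(800,600))[:,:,::-1]*1.2,0,255).astype(np.uint8))
```

```text
[0.51551551 0.07750342 0.17430478] [-0.99453995 -0.00111824 -0.50729802]
[315.53922652 254.90939227] [ 294  229   45   52 1810]
[299.37837838 203.11711712] [295 197  10  13 111] [[299.17834547 202.58907652]]
(array([0.51495642, 0.07642657, 0.10492142]), [np.float64(0.00013600371100611614), np.float64(0.0001360037110061486)])
head top [0.51371403 0.07707255]
[[0.451946   0.14286054 0.074     ]
 [0.50264393 0.24609816 0.074     ]
 [0.58526223 0.26452079 0.074     ]]
```

View pics/c8.png

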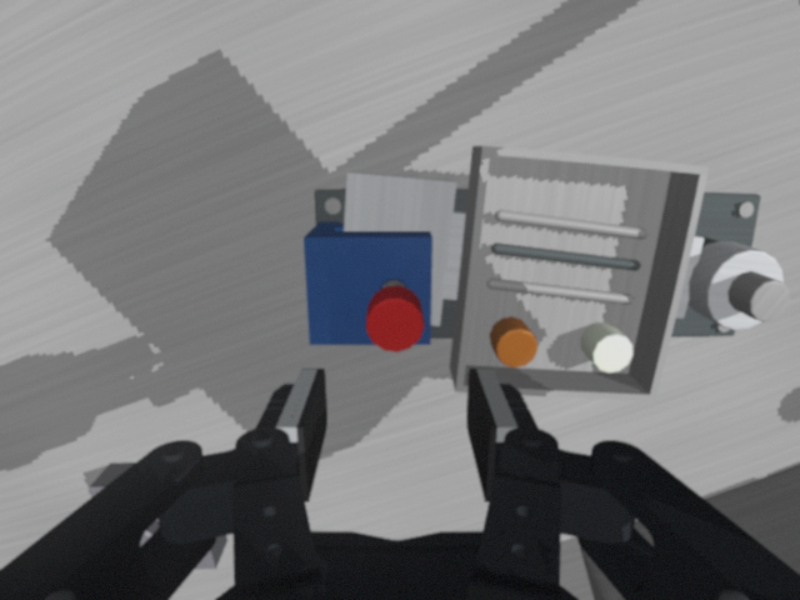

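The view shows the pin standing in the upper knuckle (head at crop (395,318), mid-height 105 mm, so its foot is on the arm). The tray's −x wall runs from crop (472,147) to (707,167). Its midpoint is at about (0.477,0.195). Next I go outside that wall with the fingers shut.

Call:
move_arm(moves=[[0,0,0,0.02,-0.04,0,0.02],[0,0,0,0.05,-0.08,0,0],[0,0,0,0.08,-0.11,0,0],[0,0,0,0.097,-0.12,0,0],[0,0,0,0.097,-0.12,0.03,0],[0,0,0,0.097,-0.12,0.07,0],[0,0,0,0.097,-0.12,0.1,0],[0,0,0,0.097,-0.12,0.116,0],[0,0,0,0.097,-0.12,0.116,0],[0,0,0,0.097,-0.12,0.116,0]])

```text
clock: 9.85
position: [0.4341, 0.2087, 0.0561]
ee_rot: [0.818, 0.575, -0.001, 0.0]
ft_force: [0.1, -0.3, -0.0]
grip_width: -0.001
```

```bash
cat > chk.py <<'E'
from h import *
o=manip.get_obs(); T=R.from_quat(o["ee_rot"]).as_matrix(); P=o["position"]; print(o["clock"],P,o["ft_force"].round(2),"Fy tool",(o["ft_force"]@T).round(2))
ps,sc=snap("scene","sx"); c,s,_=red(sc,(250,160,350,260)); print("red scene",c,s)
for z in(.075,.085,.095,.105): print(z,proj(ps,[[.5133,.0767,z]])[0].round(1),end=' ')
E
python3 chk.py
python3 - <<'E'
from h import *
p,im=load("w8"); X=onz(p,[(377.6,117.6),(565.6,133.6)],.074); print(X); P=manip.get_obs()["position"];T=R.from_quat(manip.get_obs()["ee_rot"]).as_matrix();print((X-P)@T)
E
```

```text
9.85 [0.43414931 0.20869262 0.05609855] [ 0.08 -0.28 -0.01] Fy tool [-0.24  0.18  0.01]
red scene [299.41666667 202.98148148] [295 197  10  13 108]
0.075 [299.7 212.5] 0.085 [299.5 209.3] 0.095 [299.3 205.9] 0.105 [299.2 202.6] [[0.45649166 0.13672154 0.074     ]
 [0.50303722 0.24603693 0.074     ]]
[[-0.06072243  0.04504342 -0.01723771]
 [ 0.05789272  0.05188356 -0.01721748]]
```

Call:
move_arm(moves=[[0,0,0,0,0.01,0,0],[0,0,0,0,0.02,0,0],[0,0,0,0,0.028,0,0],[0,0,0,0,0.031,0,0],[0,0,0,0,0.033,0,0],[0,0,0,0,0.035,0,0],[0,0,0,0,0.036,0,0],[0,0,0,0,0.037,0,0],[0,0,0,0,0.038,0,0],[0,0,0,0,0.039,0,0]])

```text
clock: 10.9
position: [0.4701, 0.1958, 0.056]
ee_rot: [0.818, 0.575, -0.001, -0.0]
ft_force: [-5.6, -0.6, 2.2]
grip_width: 0.002
```

```bash
python3 chk.py
```

```text
10.9 [0.47007421 0.19581988 0.05600544] [-5.63 -0.57  2.2 ] Fy tool [-2.44 -5.11 -2.19]
red scene [298.40566038 201.80188679] [294 196  10  13 106]
0.075 [299.7 212.5] 0.085 [299.5 209.3] 0.095 [299.3 205.9] 0.105 [299.2 202.6]
```

Call:
move_arm(moves=[[0,0,0,0,0.0007,0,0],[0,0,0,0,0.0014,0,0],[0,0,0,0,0.0021,0,0],[0,0,0,0,0.0028,0,0],[0,0,0,0,0.0035,0,0],[0,0,0,0,0.004,0,0]])

```text
clock: 11.55
position: [0.4739, 0.1941, 0.0558]
ee_rot: [0.818, 0.575, -0.001, -0.0]
ft_force: [-5.2, -1.9, 1.8]
grip_width: 0.003
```

```bash
python3 chk.py
```

```text
11.55 [0.47388681 0.19409595 0.05584298] [-5.17 -1.87  1.75] Fy tool [-3.51 -4.24 -1.74]
red scene [298.85046729 201.85046729] [294 196  10  13 107]
0.075 [299.7 212.5] 0.085 [299.5 209.3] 0.095 [299.3 205.9] 0.105 [299.2 202.6]
```

Call:
move_arm(moves=[[0,0,0,0,0.0007,0,0],[0,0,0,0,0.0014,0,0],[0,0,0,0,0.0021,0,0],[0,0,0,0,0.0028,0,0],[0,0,0,0,0.003,0,0]])

```text
clock: 12.1
position: [0.4766, 0.193, 0.0557]
ee_rot: [0.818, 0.575, -0.001, -0.0]
ft_force: [-5.1, -1.4, -0.4]
grip_width: 0.003
```

```bash
python3 chk.py
```

```text
12.1 [0.47659759 0.19296007 0.05569733] [-5.1  -1.42 -0.38] Fy tool [-3.06 -4.32  0.39]
red scene [299.67272727 212.53636364] [295 207  10  13 110]
0.075 [299.7 212.5] 0.085 [299.5 209.3] 0.095 [299.3 205.9] 0.105 [299.2 202.6]
```

The pin has dropped fully: the red blob is at row 212.5, which matches a head centre of 75 mm. Back off, rise, then press lightly on the head with the shut fingers.

Call:
move_arm(moves=[[0,0,0,0,-0.02,0,0],[0,0,0,0,-0.04,0,0],[0,0,0,0,-0.05,-0.03,0],[0,0,0,0,-0.05,-0.07,0],[0,0,0,0,-0.05,-0.11,0],[0,0,0,0,-0.05,-0.12,0],[0,0,0,0,-0.05,-0.12,0],[0,0,0,0,-0.05,-0.12,0]])

```text
clock: 12.95
position: [0.4304, 0.2103, 0.1753]
ee_rot: [0.818, 0.575, -0.0, -0.0]
ft_force: [-0.7, 0.6, -1.3]
grip_width: 0.003
```

```bash
python3 chk.py
python3 - <<'E'
from h import *
o=manip.get_obs(); T=R.from_quat(o["ee_rot"]).as_matrix()
p,im=snap("wrist","w9"); c,s,m=red(im); print(c,s,[proj(p,[[.5133,.0767,z]])[0].round(1) for z in(.075,.086)])
ps=cams.camera_params("scene"); sc=cv2.imread("pics/sx.png")[:,:,::-1]; c2=red(sc,(250,160,350,260))[0]
a,d=ray(p,[c]);b,e=ray(ps,[c2]);print(tri([(a,d[0]),(b,e[0])]))
print("to hole",(np.array([.5137,.0767,.09])-o["position"])@T)
w=im[:,:]; cv2.imwrite("pics/c9.png",w[:,:,::-1])
E
```

```text
12.95 [0.43035029 0.21026859 0.17532242] [-0.68  0.64 -1.27] Fy tool [ 0.37 -0.86  1.27]
red scene [299.68224299 212.40186916] [295 207  10  12 107]
0.075 [299.7 212.5] 0.085 [299.5 209.3] 0.095 [299.3 205.9] 0.105 [299.2 202.6] [193.4        413.18181818] [184 406  19  13 110] [array([188.4, 396.3]), array([183.9, 406.2])]
(array([0.5221394 , 0.07561504, 0.08264173]), [np.float64(0.0030645158932857577), np.float64(0.003064515893285768)])
to hole [-0.09708164  0.1238699   0.08490775]
```

View pics/c9.png

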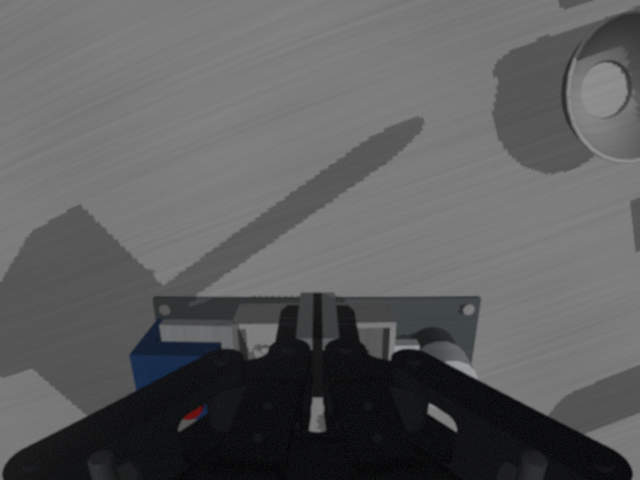

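In this view the fingers mostly hide the head at (193,413), so that triangulation is void. I'll go over the head and press gently.

Call:
move_arm(moves=[[0,0,0,-0.03,0.04,0,0],[0,0,0,-0.06,0.08,0,0],[0,0,0,-0.097,0.124,0,0],[0,0,0,-0.097,0.124,0.03,0],[0,0,0,-0.097,0.124,0.06,0],[0,0,0,-0.097,0.124,0.08,0],[0,0,0,-0.097,0.124,0.085,0],[0,0,0,-0.097,0.124,0.087,0],[0,0,0,-0.097,0.124,0.089,0],[0,0,0,-0.097,0.124,0.09,0]])

```text
clock: 14.05
position: [0.515, 0.0775, 0.087]
ee_rot: [0.818, 0.575, 0.001, 0.0]
ft_force: [-0.4, 0.2, -1.2]
grip_width: 0.001
```

Call:
move_arm(moves=[[0,0,0,0,0,0.001,0],[0,0,0,0,0,0.002,0],[0,0,0,0,0,0.002,0]])

```text
clock: 14.35
position: [0.5151, 0.0775, 0.0861]
ee_rot: [0.818, 0.575, 0.001, -0.0]
ft_force: [-7.2, -0.5, 17.5]
grip_width: -0.0
```

It met the head at 86 mm with 17 N, so the head is seated. Rise, open and verify.

Call:
move_arm(moves=[[0,0,0,0,0,-0.01,0],[0,0,0,0,-0.01,-0.05,0.02],[0,0,0,0,-0.02,-0.09,0.045],[0,0,0,0,-0.03,-0.12,0.07],[0,0,0,0,-0.03,-0.12,0.08],[0,0,0,0,-0.03,-0.12,0.08],[0,0,0,0,-0.03,-0.12,0.08]])

```text
clock: 15.05
position: [0.486, 0.0872, 0.2037]
ee_rot: [0.818, 0.575, -0.0, -0.0]
ft_force: [0.0, 0.8, -0.9]
grip_width: 0.936
```

```bash
python3 chk.py
python3 - <<'E'
from h import *
p,im=snap("wrist","w10"); c,s,m=red(im); ps=cams.camera_params("scene"); sc=cv2.imread("pics/sx.png")[:,:,::-1]; c2=red(sc,(250,160,350,260))[0]
a,d=ray(p,[c]);b,e=ray(ps,[c2]);print(tri([(a,d[0]),(b,e[0])]))
cs=max(cv2.findContours(m.astype(np.uint8),0,1)[0],key=len)[:,0]; low=cs[:,1]>s[1]+s[3]-16
X=onz(p,cs,.086); A=np.c_[2*X[low,:2],np.ones(low.sum())]; q=np.linalg.lstsq(A,(X[low,:2]**2).sum(1),rcond=None)[0];print("head top",q[:2])
cv2.imwrite("pics/c10.png",im[:,:,::-1])
E
```

```text
15.05 [0.48600573 0.08721424 0.20365835] [ 0.01  0.82 -0.89] Fy tool [ 0.78 -0.26  0.89]
red scene [299.65137615 212.41284404] [295 207  10  13 109]
0.075 [299.7 212.5] 0.085 [299.5 209.3] 0.095 [299.3 205.9] 0.105 [299.2 202.6] (array([0.51406659, 0.07638775, 0.07609542]), [np.float64(7.934373771230878e-05), np.float64(7.934373771222078e-05)])
head top [0.51336288 0.07671565]
```

View pics/c10.png

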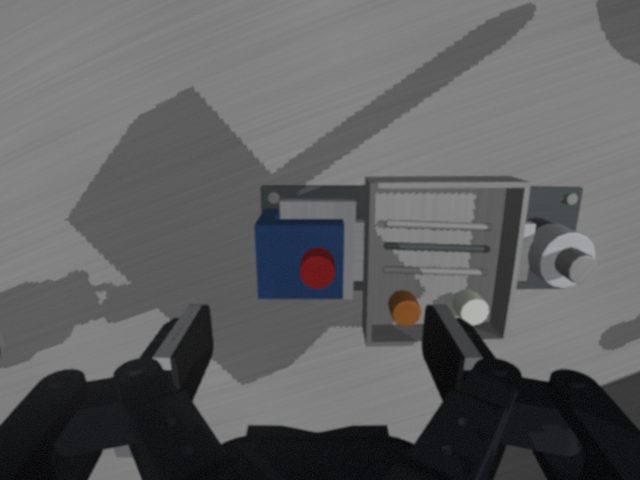

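The red head (318,268) sits flat on the bracket and is centred on the hole. The gripper touches nothing. Handing in.

```bash
python3 -c "
from workcell import manip
print(manip.hand_in())"
```

```text
the job is handed in; nothing more can be done
None
```

The tray is locked and the job is handed in at about 15 s of the 58 s. The pin went into the upper knuckle and was released standing on the arm. I then swung the tray to +x until the pin dropped through, and pressed its head down.

**Last checks:**
- **Head height:** two views put the head's centre at 76 mm, against 75 mm when fully seated. The press met the head's top at 86 mm with 17 N.
- **Head position:** its top is within about 0.5 mm of the hole's axis.
- **Release:** the gripper is open, clear and about 12 cm above the pin.

**Disagreements and gaps:**
- **Drop not felt:** the drop showed in the camera image. The push force stayed at 4–5 N and I stopped there, so I never felt the sharp rise described.
- **Discarded reading:** one in-between triangulation had the head hidden by the fingers, so I threw it out and measured again.
- **Loose objects:** I planned the paths to stay clear of the jar, vial, tape and bowl, and no contact showed. I did not re-measure their positions at the end.

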